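# Take the pinch-release cap off the bulk film loader

## Task

Open the bulk film loader for reloading: pinch the two opposed spring buttons on its chamber cap together to free the catches, lift the cap straight off, and lay it flat inside the square steel tray. Set it down rather than dropping it, then let go so that the buttons spring back out.

Things in the scene. Friction and masses are not known exactly. Their poses are not given: they have to be found in the camera images.
- cap: Black round cap (disc 100 mm wide, 5 thick, 0.1 kg) on the fixed gray film loader, whose top is 52 mm high; a round knob stands beside it (70 mm high). Origin: centre of the disc's underside, z up. A block on the disc, 26 mm wide along y, top at z = 33 mm, has a push button on its +y and its -y side. Four feet reach 14 mm below the disc: raise it 20 mm straight up to clear the loader. Any yaw.
- button_a (a joint): Aluminium button on the cap's +y side: upright flat plate 24 mm wide along the cap's x, from z = 6 to 30 mm above the cap's origin. Outer face 27 mm from the axis when out (54 mm over both buttons), 18 mm fully in (36 over both). Value in m: 0 out, 0.009 fully in; spring 2.5 N rising to 7 N, returns by itself. It works a hook under the loader's rim.
- button_b (a joint): The same on the cap's -y side, pressed toward +y: 0 out, 0.009 m fully in. The hooks hold the cap down until both buttons are in by at least 6 mm.
- tray: Loose square shallow steel tray, 172 mm by 172 mm outside, walls 4 mm thick and 24 mm high, floor 4 mm thick, 0.7 kg, empty. Origin: centre of its underside; x and y along its sides, z up. The cap stands in it on its feet, its origin 18 mm above the tray's. The small round dish nearby is not it.
Mind the look-alikes: they are no part of the job. What is shaped like the cap but purple or red is not meant.

How it is judged:
By the outcome, as a careful person would: the job done as asked, in the order asked, and still so for the second after the job is handed in, with the robot touching nothing.
It also fails if it takes over 48 s, if anything falls off the work surface, if the arm or the gripper's body presses on something with over 40 N, if the wrist force passes 120 N, or if a joint passes its speed limit or range.

## Robot

A 6-joint arm with a two-finger parallel gripper is mounted at the origin on the work surface. World frame = base frame: x ahead of the robot, y to its left, z up, the work surface at z = 0. Lengths are in m, angles in rad, forces in N, time in s.
With the tool pointing down it reaches from about 0.325 to 0.9 m from the base axis. Payload 6.1 kg.
Tool frame: the origin (TCP) lies at the very end of the fingers, on their centre line; the grasp point (between the pads) lies 19 mm behind it; y points along the fingers, x is the direction in which the jaws open and shut, and the axes are right-handed (so a half turn about y gives the same grasp; the last joint's range is limited). The gripper opens to 85 mm and grips with 20 to 120 N. Pads are 22 mm wide; open, the fingers measure 114 mm over their backs; the gripper's body (76 mm by 85 mm) begins 54 mm behind the grasp point. The pads swing forward as they close: fully open they stand 13 mm farther back than shut.
Start: joints at [-0.126, 0.22, 1.526, -0, 1.395, -0.126], TCP at [0.625, -0, 0.231] pointing down, gripper open.
Joint ranges: [-2.98, 2.98], [-0.91, 2.08], [0.09, 2.57], [-1.24, 4.39], [0.2, 2.65], [-2.68, 2.68]. Speed limits (rad/s): [2.57, 2.57, 3.01, 3.14, 3.14, 3.14].

## Interface

Orientations are given as a unit quaternion [x, y, z, w].
In Python, from plant import bot gives the robot as it stands. The module is installed in compiled form; this text tells all that it offers.
- The arm moves only by the tool jog_arm, never from a script. Its argument "motion" is text: rows parted by semicolons, each of 7 numbers parted by spaces: the shift along the world's x, y, z in cm, then the turn, a rotation vector about the world's x, y, z in rad, then the finger opening in cm, from 0 to 8.54. A call has 1 to 10 rows; each row is the pose to reach, as a shift and turn from the pose commanded when the call began; what a row does not reach only later rows make up. A row lasts 1/8 s, in which the tool goes at most 62.5 mm and 10.7 degrees, less where a joint would pass 70% of its speed; a pose out of reach is approached as far as the arm can. A call with a gripper value outside its range is refused whole. The fingers move at their own pace and stop on an object; "squeeze" is the grip in N (left out, the last holds). Time passes only in rows, so rows that repeat a pose let the fingers close. It gives the time, the measured TCP pose, the force and the opening at its end, in the units of the state.
- bot.read_state(): the state, without advancing time (a new reading comes with each control period).
- bot.grab_frame(name): name is "scene" or "side" or "wrist"; returns the picture (480x640x3 uint8, red, green, blue); there is no depth.
- bot.get_calibration(name): a dict with "K" (3x3 intrinsics, pixels), "position" and "rotation" of the camera in the world. Camera axes: x right, y down, z forward; pixel columns grow to the right and rows downward; lengths in m; the calibration is good to about 2 mm. A picture is of the moment at which its call begins: read the wrist's pose just before it. get_calibration takes no time and is no camera call; for the wrist camera it gives the pose at the moment of the call.
- bot.finish_job(): hands the job in, once; it reports no verdict.
The state is a dict: "t": time; "joints": joint angles; "qvel": joint speeds; "effort": joint torques, N m; "ee_pos": TCP position; "eef_rot": TCP orientation; "ft_force": force on the tool from outside, world axes, zero at the start; "moment": the same for the moment, N m; "opening": opening from 0.0 (shut) to 1.0 (fully open).
Only numpy, scipy, OpenCV 4.12 (cv2) and the standard library are available. Lean on these libraries where they do the work, as an engineer would, in place of code of your own. Each camera call takes 0.05 s, during which the arm holds its last target.

## Working session

There is one attempt and no reset: what is moved stays moved. The work goes in short steps, Python scripts to look and compute and a tool call to move; the robot and the scene stay as the last step left them, time stands still between calls to the robot, and variables do not carry over. Pictures are saved under pics/ and viewed, and the job is handed in when it is done.

Besides the shell and the picture viewer there is one more tool, called after ">>>" by a JSON object that holds its "api" and its "payload". jog_arm: Moves the arm, as the interface text tells. Its arguments: {"type":"object","properties":{"motion":{"type":"string"},"squeeze":{"type":"number"}},"required":["motion"]}

```bash
mkdir -p pics; python3 - <<'E'
from plant import bot
import cv2,json
for n in ["scene","side","wrist"]:
    c=bot.get_calibration(n); print(n,c)
    cv2.imwrite(f"pics/{n}0.png",bot.grab_frame(n)[:,:,::-1])
print(bot.read_state())
E
```

```text
scene {'K': array([[486.57510898,   0.        , 320.14580527],
       [  0.        , 486.57510898, 242.88198437],
       [  0.        ,   0.        ,   1.        ]]), 'position': array([ 0.86938369, -0.33953992,  0.73844788]), 'rotation': array([ 0.89472076,  0.30894997, -0.1083768 , -0.30377482])}
side {'K': array([[544.75191343,   0.        , 322.72281043],
       [  0.        , 544.75191343, 246.57757573],
       [  0.        ,   0.        ,   1.        ]]), 'position': array([ 0.03948085, -0.56530116,  0.60531285]), 'rotation': array([ 0.83263208, -0.28761146,  0.14846227, -0.44940229])}
wrist {'K': array([[415.52862113,   0.        , 317.56428291],
       [  0.        , 415.52862113, 240.60521522],
       [  0.        ,   0.        ,   1.        ]]), 'position': array([0.62506166, 0.07872073, 0.37208735]), 'rotation': array([ 9.88142112e-01,  4.78217229e-04, -5.71344608e-04,  1.53540259e-01])}
{'t': 0.15, 'joints': array([-1.26089851e-01,  2.21050105e-01,  1.52735665e+00, -1.39145682e-06,
        1.39471667e+00, -1.26114707e-01]), 'qvel': array([-0.00078011, -0.00086732, -0.00237242, -0.00011795,  0.00316358,
       -0.00095011]), 'effort': array([ 5.24838761e-04, -4.97483325e+01, -3.89904678e+01, -1.73041117e-04,
        7.14129725e-03, -8.50862284e-05]), 'ee_pos': array([6.24525776e-01, 6.21686207e-05, 2.30442963e-01]), 'eef_rot': array([-7.07038988e-01,  5.28097813e-04,  5.45847028e-04,  7.07174161e-01]), 'ft_force': array([ 0.07829681,  0.85769464, -0.14856257]), 'moment': array([ 0.05531236, -0.03040813, -0.0080209 ]), 'opening': 1.000081073454156}
```

View pics/scene0.png

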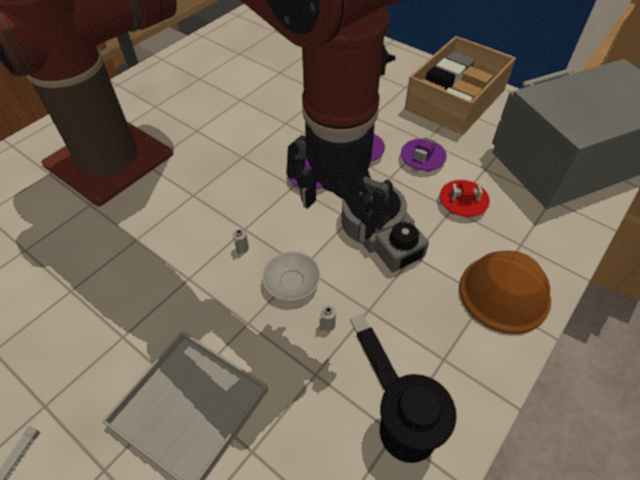

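View pics/side0.png

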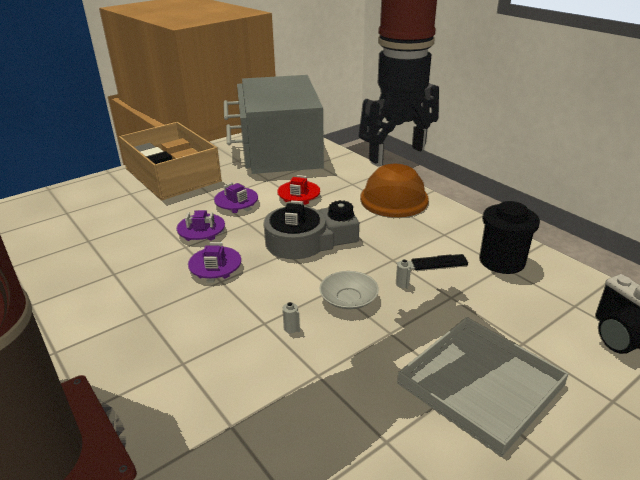

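View pics/wrist0.png

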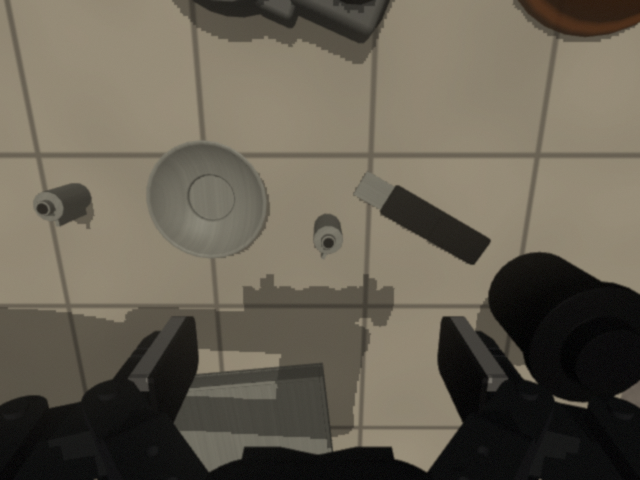

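The side view shows the black cap with its buttons on the gray loader at about (297,222). The purple capped discs at (237,198), (201,225) and (215,262) and the red one at (299,190) are look-alikes. The square steel tray is at (483,385), and the round dish at (349,292) is not it.

```bash
cat > h.py <<'E'
import numpy as np,cv2
from scipy.spatial.transform import Rotation as R
def ray(c,p):
    d=np.linalg.inv(c["K"])@np.array([p[0],p[1],1.]); return R.from_quat(c["rotation"]).apply(d)
def onz(c,p,z):
    d=ray(c,p); o=np.array(c["position"]); return o+d*(z-o[2])/d[2]
def proj(c,P):
    q=R.from_quat(c["rotation"]).inv().apply(np.array(P)-c["position"]); u=q@c["K"].T; return u[...,:2]/u[...,2:]
def crop(src,dst,x0,y0,x1,y1,s):
    im=cv2.imread(src)[y0:y1,x0:x1]; cv2.imwrite(dst,cv2.resize(im,None,fx=s,fy=s,interpolation=cv2.INTER_CUBIC))
E
python3 - <<'E'
from h import *
from plant import bot
s=bot.get_calibration("side")
for n,p,z in [("cap",(294,225),.057),("tray",(483,390),.01),("dish",(349,295),0)]: print(n,onz(s,p,z))
crop("pics/side0.png","pics/s1.png",250,180,370,270,6)
crop("pics/side0.png","pics/s2.png",390,310,580,450,4)
crop("pics/scene0.png","pics/s3.png",95,320,285,480,4)
E
```

```text
cap [0.54481618 0.18816194 0.057     ]
tray [ 0.53684628 -0.28146939  0.01      ]
dish [0.5351616  0.00959009 0.        ]
```

View pics/s1.png

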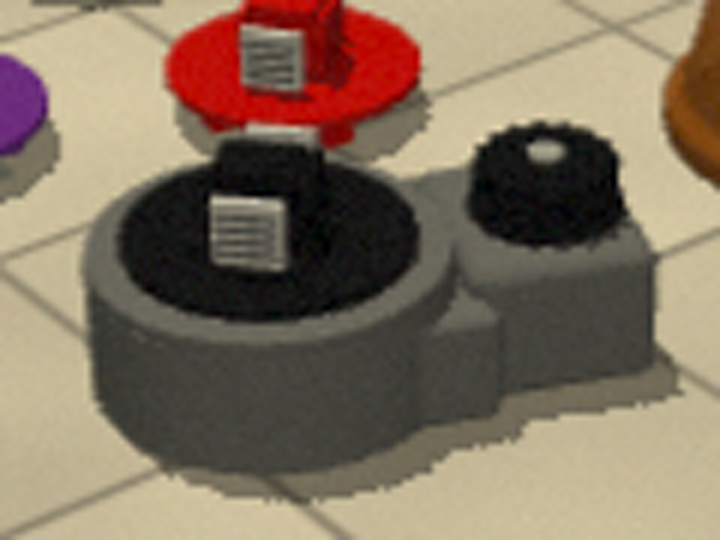

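View pics/s2.png

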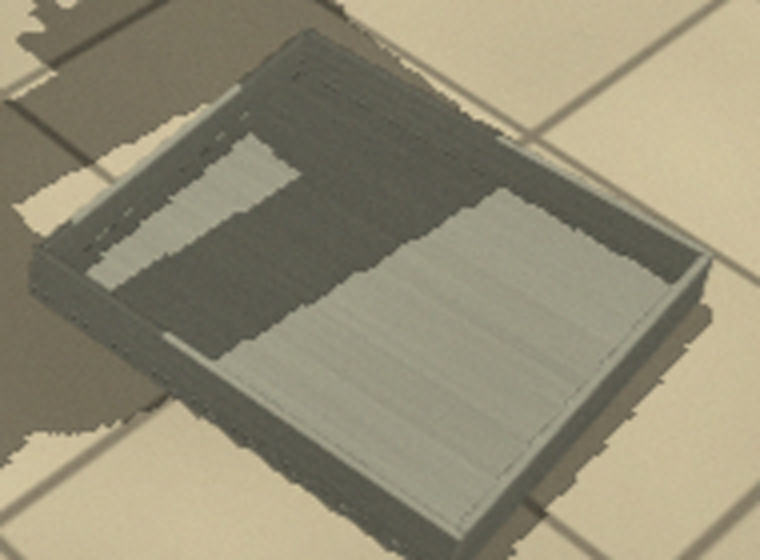

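View pics/s3.png

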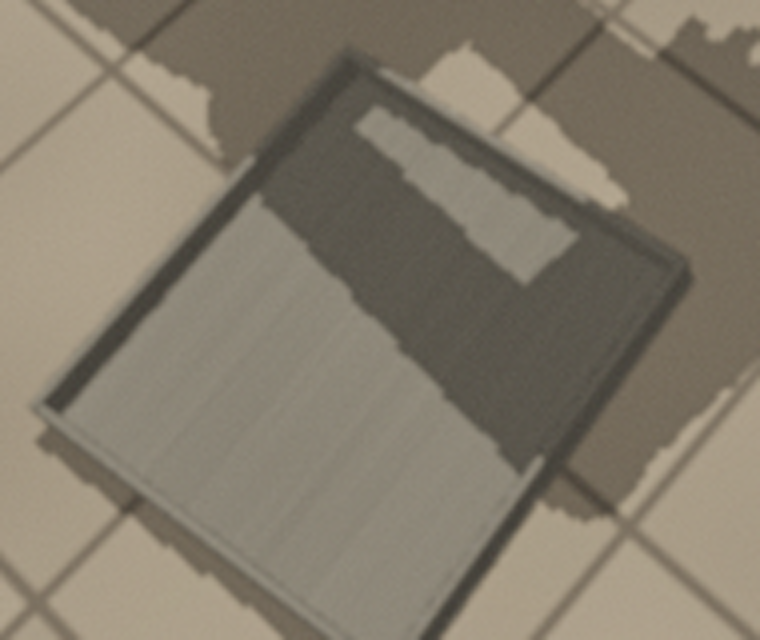

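```bash
python3 - <<'E'
from h import *
from plant import bot
s=bot.get_calibration("side");c=bot.get_calibration("scene")
A=[onz(s,p,.024)[:2] for p in [(467.5,317.5),(398.7,373.7),(505,444),(568,374.5)]]
for i in range(4):
    e=A[(i+1)%4]-A[i]; print(A[i],np.linalg.norm(e),np.degrees(np.arctan2(e[1],e[0])))
print("c",np.mean(A,0))
for p in [(183.7,333),(267.5,386.2),(105,420.7)]: print("scene",onz(c,p,.024))
f=lambda x,y:(250+x/6,180+y/6)
for z0 in (.045,.052):
    P=[onz(s,f(x,y),z0+h) for x,y,h in [(210,199,.030),(287,201,.030),(290,270,.006),(211,264,.006),(247,128,.03),(321,133,.03)]]
    for p in P: print(z0,p.round(4))
    e=P[1]-P[0]; print(np.linalg.norm(e),np.arctan2(e[1],e[0]))
    print("disc l/r/bottom",[onz(s,f(*q),z0+.005).round(4) for q in [(118,238),(420,238),(262,320)]])
E
```

```text
[ 0.62718437 -0.17618561] 0.17270768115798582 -173.87674095242548
[ 0.45546203 -0.19460794] 0.16739614411802065 -82.77031014719616
[ 0.47652839 -0.36067322] 0.16641718186264817 5.619325334857185
[ 0.64214584 -0.34437789] 0.16885641562586806 95.08334143420636
c [ 0.55033016 -0.26896116]
scene [ 0.46462507 -0.19127205  0.024     ]
scene [ 0.63161067 -0.17347337  0.024     ]
scene [ 0.48049342 -0.35731043  0.024     ]
0.045 [0.5402 0.2107 0.075 ]
0.045 [0.5589 0.194  0.075 ]
0.045 [0.557  0.1911 0.051 ]
0.045 [0.539  0.2104 0.051 ]
0.045 [0.577  0.2424 0.075 ]
0.045 [0.5943 0.2239 0.075 ]
0.02512261481454609 -0.7301601369182525
disc l/r/bottom [array([0.5252, 0.2452, 0.05  ]), array([0.6036, 0.182 , 0.05  ]), array([0.533, 0.173, 0.05 ])]
0.052 [0.5336 0.2005 0.082 ]
0.052 [0.5521 0.184  0.082 ]
0.052 [0.5504 0.1815 0.058 ]
0.052 [0.5327 0.2006 0.058 ]
0.052 [0.5699 0.2317 0.082 ]
0.052 [0.587  0.2135 0.082 ]
0.024791002438039365 -0.7301601369182494
disc l/r/bottom [array([0.5191, 0.2349, 0.057 ]), array([0.5965, 0.1726, 0.057 ]), array([0.5267, 0.1637, 0.057 ])]
```

>>> {"api": "jog_arm", "payload": {"motion": "-3.5 5 1 0 0 0 8.54; -6.5 10 2 0 0 0 8.54; -6.5 10 2 0 0 0 8.54"}}

```text
t: 0.52
ee_pos: [0.5587, 0.1031, 0.2522]
eef_rot: [-0.707, -0.002, 0.001, 0.707]
ft_force: [-0.5, -1.1, 0.4]
opening: 1.003
```

```bash
python3 - <<'E'
from h import *
from plant import bot
print(bot.read_state()["ee_pos"],bot.read_state()["qvel"].max(),bot.get_calibration("wrist"))
cv2.imwrite("pics/w1.png",bot.grab_frame("wrist")[:,:,::-1])
E
```

```text
[0.55867581 0.10308633 0.25222806] 0.03604048098539775 {'K': array([[415.52862113,   0.        , 317.56428291],
       [  0.        , 415.52862113, 240.60521522],
       [  0.        ,   0.        ,   1.        ]]), 'position': array([0.55857874, 0.18161001, 0.39406335]), 'rotation': array([0.98819371, 0.00242255, 0.00109887, 0.15318656])}
```

View pics/w1.png

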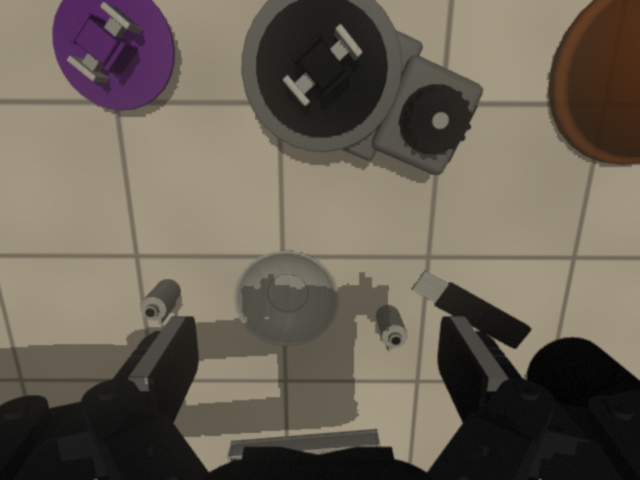

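The wrist view shows the black cap at about (322,67) with both buttons visible, and the knob at (437,120).

```bash
python3 - <<'E'
from h import *
crop("pics/w1.png","pics/w1c.png",235,0,485,180,3)
E
```

```text
(no output)
```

View pics/w1c.png

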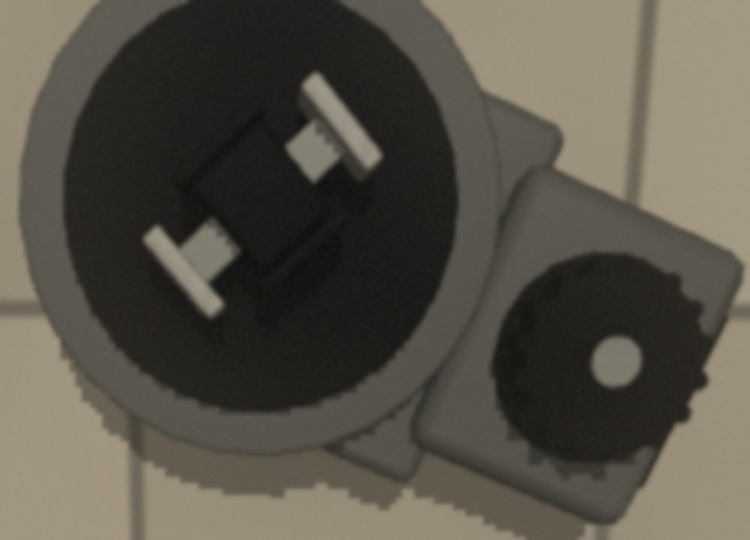

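```bash
python3 - <<'E'
from h import *
c={'K':np.array([[415.52862113,0,317.56428291],[0,415.52862113,240.60521522],[0,0,1]]),'position':np.array([0.55857874,0.18161001,0.39406335]),'rotation':np.array([0.98819371,0.00242255,0.00109887,0.15318656])}
f=lambda x,y:(235+x/3,y/3)
for z0 in (.045,.052):
    P=np.array([onz(c,f(x,y),z0+.03)[:2] for x,y in [(145,236),(213,318),(319,72),(383,157)]])
    m1=P[:2].mean(0);m2=P[2:].mean(0);d=m2-m1
    print(z0,P.round(4).tolist(),"centre",P.mean(0),"sep",np.linalg.norm(d),"ang",np.arctan2(d[1],d[0]),[np.arctan2(*(P[i+1]-P[i])[::-1])+np.pi/2 for i in(0,2)],"w",np.linalg.norm(P[1]-P[0]),np.linalg.norm(P[3]-P[2]))
    print([onz(c,f(*q),z0+.005)[:2].round(4) for q in[(64,195),(458,195),(262,411)]])
print("knob",onz(c,f(617,361),.07), onz(c,f(705,385),.068),"ring",onz(c,f(20,195),.052),onz(c,f(500,195),.052))
E
```

```text
0.045 [[0.5344, 0.2019], [0.5506, 0.1834], [0.5752, 0.2374], [0.5906, 0.2196]] centre [0.56269028 0.21057631] sep 0.0540079684377336 ang 0.7254288052085163 [np.float64(0.7172477366195804), np.float64(0.7119352755625058)] w 0.024624175970982955 0.023620309908583555
[array([0.512 , 0.2132]), array([0.6126, 0.2137]), array([0.563 , 0.1598])]
0.052 [[0.5349, 0.2015], [0.5508, 0.1833], [0.5748, 0.2362], [0.5899, 0.2187]] centre [0.56260008 0.20994081] sep 0.05282307591070352 ang 0.7254288052085183 [np.float64(0.7172477366195782), np.float64(0.7119352755625048)] w 0.02408394083649671 0.02310209880925146
[array([0.513 , 0.2126]), array([0.6115, 0.2131]), array([0.5629, 0.1603])]
knob [0.65137237 0.17370463 0.07      ] [0.67476047 0.16794006 0.068     ] ring [0.50112367 0.21295454 0.052     ] [0.62296649 0.21359505 0.052     ]
```

>>> {"api": "jog_arm", "payload": {"motion": "0 3 0 0 0 0.18 8.54; 0.2 6 -3 0 0 0.36 8.54; 0.2 9 -6 0 0 0.54 8.54; 0.2 11 -9 0 0 0.72 8.54; 0.2 11 -12 0 0 0.72 8.54; 0.2 11 -12 0 0 0.72 8.54; 0.2 11 -12 0 0 0.72 8.54", "squeeze": 30}}

```text
t: 1.45
ee_pos: [0.563, 0.2092, 0.1321]
eef_rot: [0.662, 0.249, -0.248, -0.662]
ft_force: [-0.2, -0.4, 0.9]
opening: 1.002
```

```bash
python3 - <<'E'
from h import *
from plant import bot
s=bot.read_state();print(s["ee_pos"],R.from_quat(s["eef_rot"]).as_matrix().round(3),s["joints"])
cv2.imwrite("pics/w2.png",bot.grab_frame("wrist")[:,:,::-1])
cv2.imwrite("pics/d2.png",bot.grab_frame("side")[:,:,::-1])
crop("pics/d2.png","pics/d2c.png",220,110,380,260,4)
E
```

```text
[0.56300444 0.20920783 0.13209832] [[ 0.753  0.001 -0.658]
 [ 0.658 -0.     0.753]
 [ 0.001 -1.    -0.001]] [ 2.24672242e-01  2.50389181e-01  1.68422530e+00 -2.56898196e-04
  1.20616165e+00 -4.93923832e-01]
```

View pics/w2.png

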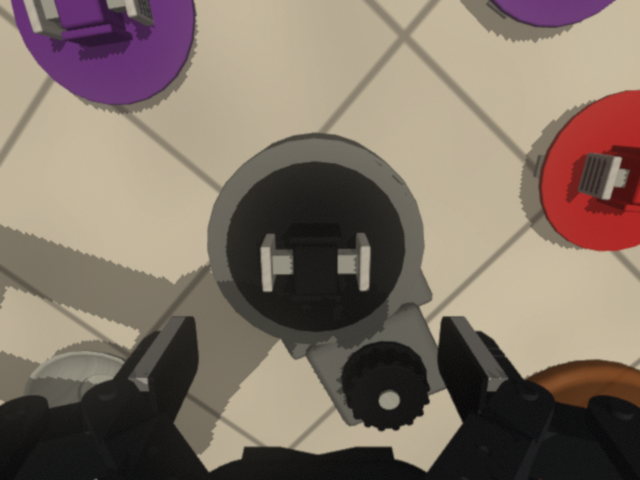

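View pics/d2c.png

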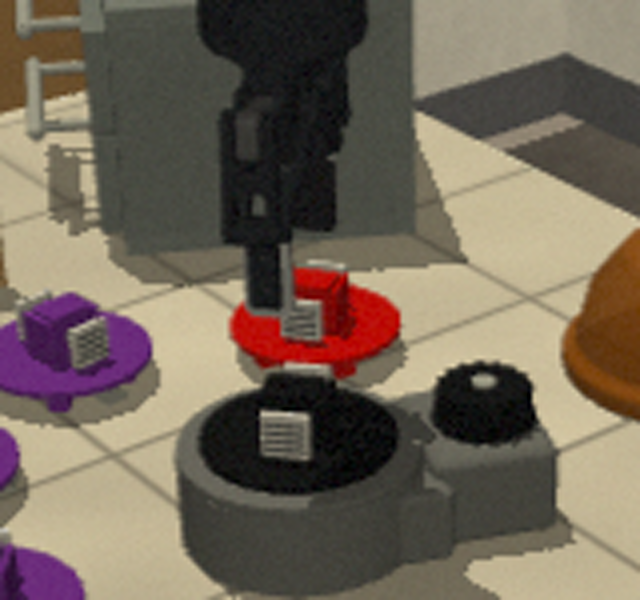

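The pads straddle the buttons squarely: the plates are vertical in the wrist image at x = 261 and 370, against an image centre of 317. Next I descend, then pinch.

>>> {"api": "jog_arm", "payload": {"motion": "0 0 -3 0 0 0 8.54; 0 0 -5.5 0 0 0 8.54; 0 0 -6.8 0 0 0 8.54; 0 0 -7 0 0 0 8.54; 0 0 -7 0 0 0 8.54"}}

```text
t: 2.17
ee_pos: [0.5629, 0.2101, 0.0625]
eef_rot: [0.662, 0.25, -0.248, -0.662]
ft_force: [-1.0, 0.2, 0.0]
opening: 0.999
```

```bash
python3 - <<'E'
from h import *
from plant import bot
s=bot.read_state();print(s["ee_pos"],s["ft_force"])
cv2.imwrite("pics/w3.png",bot.grab_frame("wrist")[:,:,::-1])
cv2.imwrite("pics/d3.png",bot.grab_frame("side")[:,:,::-1])
crop("pics/d3.png","pics/d3c.png",220,130,380,260,4)
E
```

```text
[0.56289366 0.21012909 0.06249213] [-0.96641994  0.17081355  0.02900979]
```

View pics/w3.png

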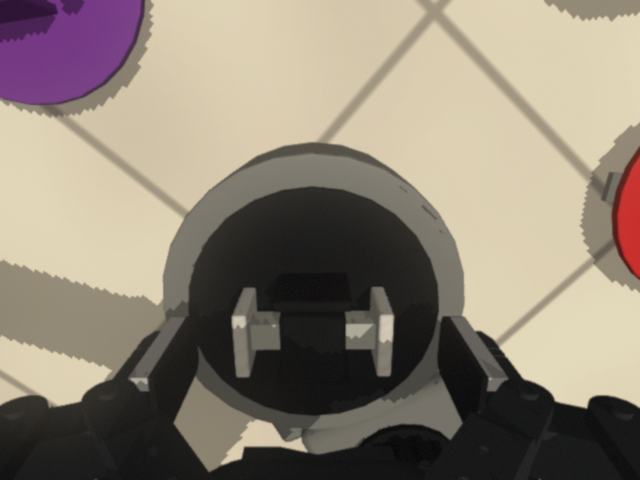

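View pics/d3c.png

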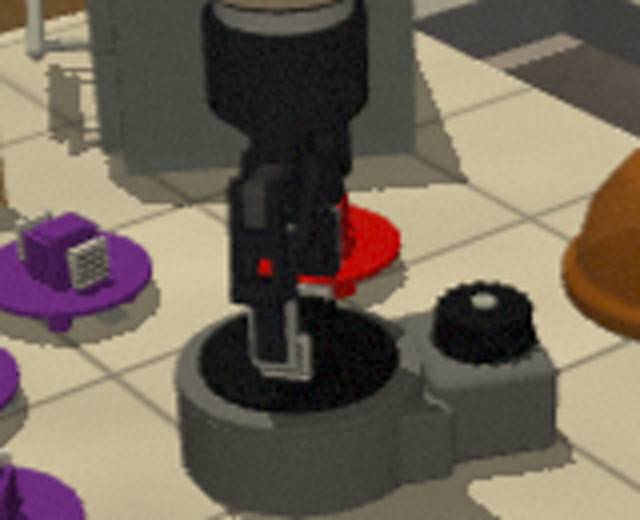

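>>> {"api": "jog_arm", "payload": {"motion": "-0.1 -0.1 0 0 0 0 6.5; -0.1 -0.1 0 0 0 0 5; -0.1 -0.1 0 0 0 0 3; -0.1 -0.1 0 0 0 0 2; -0.1 -0.1 0 0 0 0 2; -0.1 -0.1 0 0 0 0 2; -0.1 -0.1 0 0 0 0 2", "squeeze": 35}}

```text
t: 3.15
ee_pos: [0.5617, 0.2091, 0.0632]
eef_rot: [0.662, 0.25, -0.249, -0.662]
ft_force: [-3.4, -0.6, 10.4]
opening: 0.402
```

```bash
python3 - <<'E'
from h import *
from plant import bot
s=bot.read_state();print(s["ee_pos"],s["ft_force"],s["opening"]*85.4)
cv2.imwrite("pics/w4.png",bot.grab_frame("wrist")[:,:,::-1])
E
```

```text
[0.56173627 0.20913077 0.06318096] [-3.40773572 -0.64386669 10.37377623] 34.3070588758652
```

View pics/w4.png

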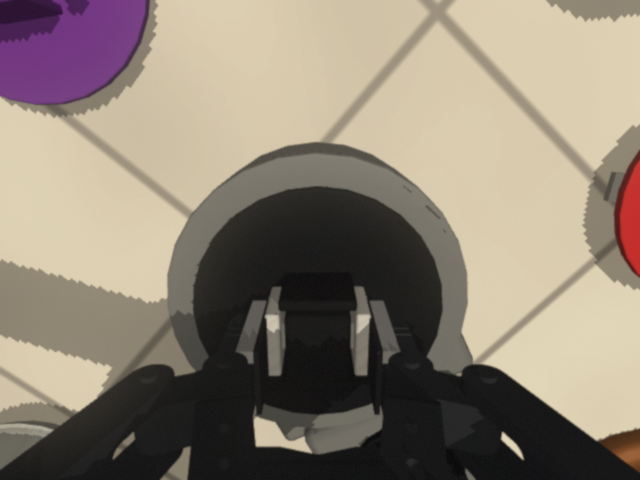

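The gripper has stopped at about 34–36 mm, so both buttons are fully in. Next I lift straight up.

>>> {"api": "jog_arm", "payload": {"motion": "0 0 0.4 0 0 0 2; 0 0 1 0 0 0 2; 0 0 2 0 0 0 2; 0 0 3.5 0 0 0 2; 0 0 5.5 0 0 0 2; 0 0 8 0 0 0 2; 0 0 8 0 0 0 2"}}

```text
t: 4.08
ee_pos: [0.5633, 0.2096, 0.1451]
eef_rot: [0.662, 0.251, -0.247, -0.661]
ft_force: [0.4, -0.2, -1.1]
opening: 0.401
```

```bash
python3 - <<'E'
from h import *
from plant import bot
s=bot.read_state();print(s["ee_pos"],s["ft_force"],s["opening"]*85.4)
cv2.imwrite("pics/d5.png",bot.grab_frame("side")[:,:,::-1])
E
```

```text
[0.56329764 0.20956431 0.14514712] [ 0.44282682 -0.2145126  -1.09170401] 34.2245614276615
```

View pics/d5.png

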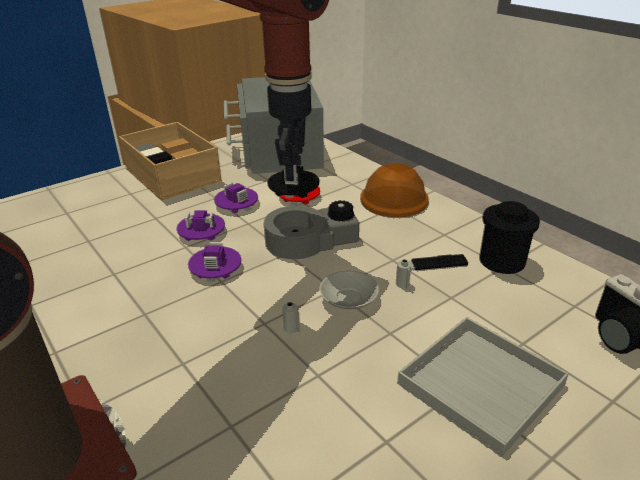

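The cap is clear of the loader: the side view shows it in the gripper at (293,185), above an empty ring. Next I carry it over the tray.

>>> {"api": "jog_arm", "payload": {"motion": "0 -2 0 0 0 0 2; 0 -6 0 0 0 0 2; 0 -11 0 0 0 0 2; 0 -16.5 0 0 0 0 2; 0 -22 0 0 0 0 2; -0.3 -27.5 0 0 0 0 2; -0.5 -33 0 0 0 0 2; -0.8 -38.5 0 0 0 0 2; -1 -43 0 0 0 0 2; -1 -46 0 0 0 0 2"}}

```text
t: 5.38
ee_pos: [0.549, -0.2538, 0.1399]
eef_rot: [-0.662, -0.248, 0.249, 0.663]
ft_force: [0.7, 0.5, -0.6]
opening: 0.4
```

>>> {"api": "jog_arm", "payload": {"motion": "0 -1.5 0 0 0 0 2; 0 -1.5 0 0 0 0 2; 0 -1.5 -2 0 0 0 2; 0 -1.5 -4 0 0 0 2; 0 -1.5 -4 0 0 0 2; 0 -1.5 -4 0 0 0 2"}}

```text
t: 6.12
ee_pos: [0.551, -0.2654, 0.1009]
eef_rot: [-0.661, -0.249, 0.249, 0.662]
ft_force: [0.1, 0.7, -1.0]
opening: 0.399
```

```bash
python3 - <<'E'
from h import *
from plant import bot
s=bot.read_state();print(s["ee_pos"],s["ft_force"],s["opening"]*85.4,R.from_quat(s["eef_rot"]).as_matrix().round(3))
print(bot.get_calibration("wrist"))
cv2.imwrite("pics/w6.png",bot.grab_frame("wrist")[:,:,::-1])
cv2.imwrite("pics/d6.png",bot.grab_frame("side")[:,:,::-1])
crop("pics/d6.png","pics/d6c.png",390,250,590,450,3)
E
```

```text
[ 0.55103374 -0.26542094  0.10092925] [ 0.06631896  0.71754184 -0.99932811] 34.085369355226106 [[ 0.751 -0.001 -0.66 ]
 [ 0.66   0.     0.751]
 [-0.    -1.     0.001]]
{'K': array([[415.52862113,   0.        , 317.56428291],
       [  0.        , 415.52862113, 240.60521522],
       [  0.        ,   0.        ,   1.        ]]), 'position': array([ 0.50036928, -0.2060438 ,  0.2427608 ]), 'rotation': array([0.92454465, 0.34886126, 0.05386537, 0.14356716])}
```

View pics/w6.png

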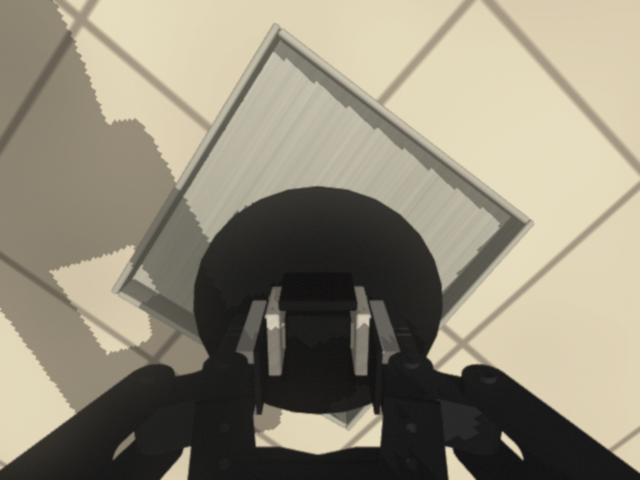

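View pics/d6c.png

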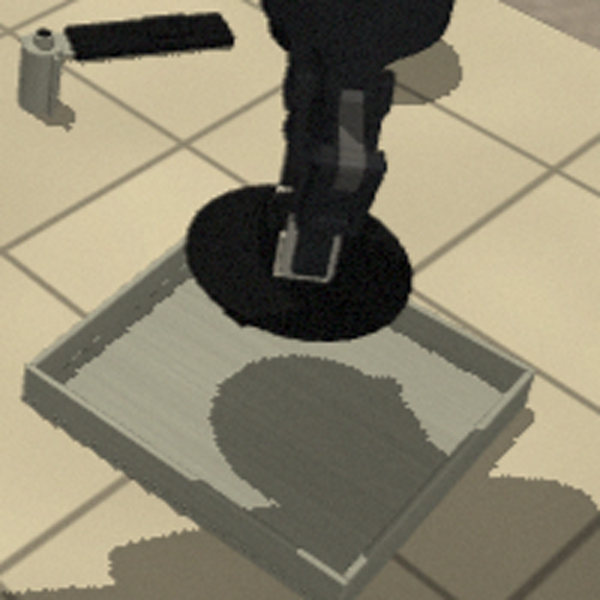

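```bash
python3 - <<'E'
from h import *
from plant import bot
c=bot.get_calibration("wrist")
P=[onz(c,p,.024)[:2] for p in [(531,223),(117,290),(277,27),(350,428)]];print(P,(P[0]+P[1])/2,(P[2]+P[3])/2,np.linalg.norm(P[0]-P[2]))
s=bot.get_calibration("side")
f=lambda x,y:(390+x/3,250+y/3)
A=[onz(s,f(*p),.024)[:2] for p in [(24,372),(532,377)]];print(A,(A[0]+A[1])/2)
E
```

```text
[array([ 0.62823914, -0.17456626]), array([ 0.47997169, -0.35824925]), array([ 0.46202518, -0.19182385]), array([ 0.64722015, -0.34132408])] [ 0.55410542 -0.26640776] [ 0.55462266 -0.26657397] 0.16710746648272531
[array([ 0.45427838, -0.19440122]), array([ 0.63941561, -0.34502974])] [ 0.54684699 -0.26971548]
```

The tray centre comes out at (0.554,-0.267), and the two diagonals agree. I lower now, finely near the end.

>>> {"api": "jog_arm", "payload": {"motion": "0.3 -0.1 -2.5 0 0 0 2; 0.3 -0.1 -5 0 0 0 2; 0.3 -0.1 -6.2 0 0 0 2; 0.3 -0.1 -6.7 0 0 0 2; 0.3 -0.1 -6.7 0 0 0 2; 0.3 -0.1 -6.7 0 0 0 2"}}

```text
t: 6.98
ee_pos: [0.5547, -0.2675, 0.0354]
eef_rot: [0.662, 0.25, -0.249, -0.661]
ft_force: [0.3, -0.2, -1.0]
opening: 0.399
```

>>> {"api": "jog_arm", "payload": {"motion": "0 0 -0.1 0 0 0 2; 0 0 -0.2 0 0 0 2; 0 0 -0.2 0 0 0 2"}}

```text
t: 7.35
ee_pos: [0.5539, -0.267, 0.0323]
eef_rot: [-0.662, -0.249, 0.249, 0.662]
ft_force: [-0.9, 0.1, -1.3]
opening: 0.396
```

>>> {"api": "jog_arm", "payload": {"motion": "0 0 -0.1 0 0 0 2; 0 0 -0.1 0 0 0 2; 0 0 -0.1 0 0 0 2"}}

```text
t: 7.72
ee_pos: [0.554, -0.267, 0.0312]
eef_rot: [-0.662, -0.249, 0.249, 0.662]
ft_force: [-0.1, -0.4, -0.7]
opening: 0.398
```

>>> {"api": "jog_arm", "payload": {"motion": "0 0 -0.1 0 0 0 2; 0 0 -0.1 0 0 0 2; 0 0 -0.1 0 0 0 2"}}

```text
t: 8.1
ee_pos: [0.554, -0.267, 0.0303]
eef_rot: [0.662, 0.249, -0.249, -0.662]
ft_force: [0.4, 0.6, -1.1]
opening: 0.398
```

>>> {"api": "jog_arm", "payload": {"motion": "0 0 -0.1 0 0 0 2; 0 0 -0.1 0 0 0 2; 0 0 -0.1 0 0 0 2"}}

```text
t: 8.48
ee_pos: [0.5541, -0.267, 0.0293]
eef_rot: [0.662, 0.249, -0.249, -0.662]
ft_force: [-0.5, -0.7, -1.1]
opening: 0.395
```

>>> {"api": "jog_arm", "payload": {"motion": "0 0 -0.1 0 0 0 2; 0 0 -0.1 0 0 0 2; 0 0 -0.1 0 0 0 2"}}

```text
t: 8.85
ee_pos: [0.5541, -0.2671, 0.0293]
eef_rot: [0.662, 0.249, -0.249, -0.662]
ft_force: [-3.1, 1.6, 6.5]
opening: 0.399
```

Contact at 6.5 N means the feet are on the floor. The pads swing back as they open, so I open slowly while lowering about 2.5 mm to avoid dragging the cap upward.

>>> {"api": "jog_arm", "payload": {"motion": "0 0 0 0 0 0 3.6; 0 0 -0.05 0 0 0 4; 0 0 -0.1 0 0 0 4.4; 0 0 -0.15 0 0 0 4.8; 0 0 -0.2 0 0 0 5.2; 0 0 -0.25 0 0 0 5.6; 0 0 -0.25 0 0 0 6; 0 0 -0.1 0 0 0 7; 0 0 0 0 0 0 8.5; 0 0 0 0 0 0 8.5", "squeeze": 20}}

```text
t: 10.1
ee_pos: [0.5541, -0.2671, 0.0285]
eef_rot: [0.662, 0.249, -0.249, -0.662]
ft_force: [-0.1, -1.2, 0.2]
opening: 1.001
```

```bash
python3 - <<'E'
from h import *
from plant import bot
s=bot.read_state();print(s["ee_pos"],s["ft_force"],s["opening"]*85.4)
cv2.imwrite("pics/w7.png",bot.grab_frame("wrist")[:,:,::-1])
E
```

```text
[ 0.55413844 -0.26712269  0.02852601] [-0.14405622 -1.21280595  0.16779321] 85.51612868038302
```

View pics/w7.png

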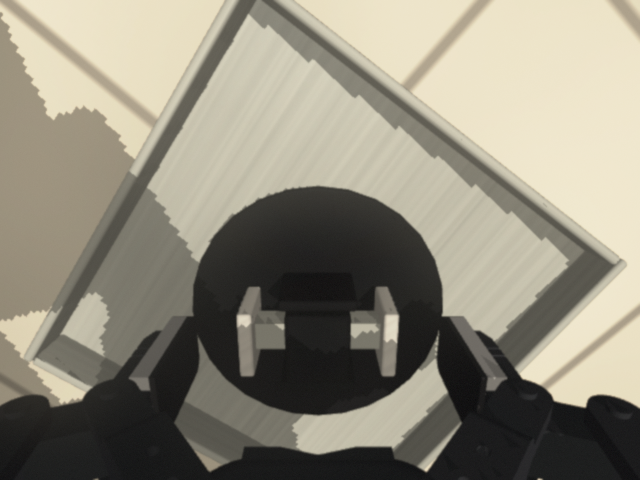

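The buttons have sprung back out and the pads are clear of them. I retreat straight up.

>>> {"api": "jog_arm", "payload": {"motion": "0 0 1.5 0 0 0 8.5; 0 0 4 0 0 0 8.5; 0 0 8 0 0 0 8.5; 0 0 13 0 0 0 8.5; 0 0 17 0 0 0 8.5; 0 0 18 0 0 0 8.5; 0 0 18 0 0 0 8.5; 0 0 18 0 0 0 8.5"}}

```text
t: 11.15
ee_pos: [0.553, -0.2664, 0.2062]
eef_rot: [-0.661, -0.248, 0.25, 0.663]
ft_force: [-0.2, 1.1, -0.9]
opening: 0.996
```

```bash
python3 - <<'E'
from h import *
from plant import bot
s=bot.read_state();print(s["ee_pos"],s["ft_force"],s["opening"]*85.4)
cv2.imwrite("pics/w8.png",bot.grab_frame("wrist")[:,:,::-1])
cv2.imwrite("pics/d8.png",bot.grab_frame("side")[:,:,::-1])
crop("pics/d8.png","pics/d8c.png",390,300,590,450,3)
E
```

```text
[ 0.55299997 -0.2663723   0.20621981] [-0.18725866  1.10415449 -0.90672218] 85.08247466977704
```

View pics/d8c.png

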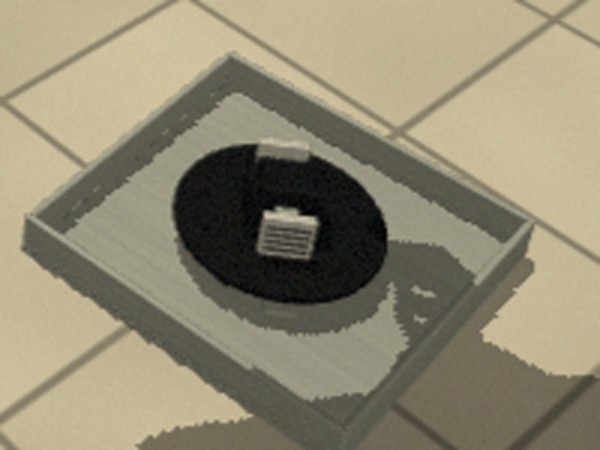

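View pics/w8.png

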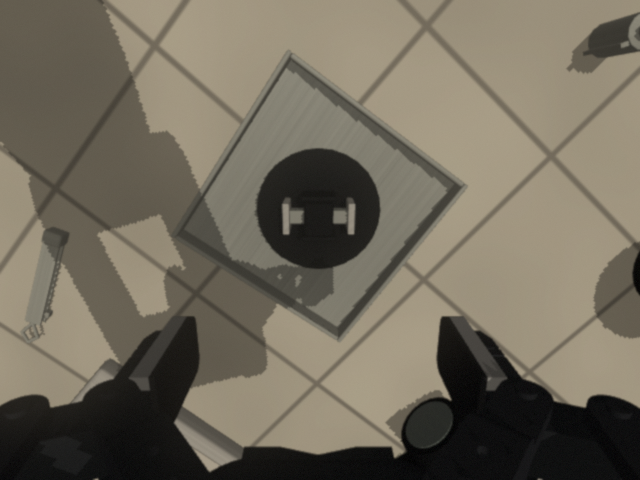

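The cap stands flat and centred in the tray with both buttons out, and the gripper is clear. I hand the job in.

```bash
python3 -c "
from plant import bot
print(bot.finish_job())"
```

```text
the job is handed in; nothing more can be done
None
```

The cap is off the loader and lying flat in the square steel tray, and I handed the job in at about 11.3 s. No verdict was reported.

- **Pinch and lift:** I pressed both buttons fully in and lifted the cap straight up; the side picture showed the loader ring empty. The gripper opening read about 34 mm, slightly under the stated 36 mm for fully in.
- **Placing:** I lowered the cap until its feet touched the tray floor, at about 6.5 N. I then opened the fingers gradually and retreated straight up.
- **Last checks:** The final side and wrist pictures show the cap flat and near the tray's centre, with both buttons sprung back out. The gripper is about 0.2 m up and touching nothing, and the force readings are back to noise.
- **Disagreement:** The side camera put the tray's centre up to 8 mm away from the wrist camera's estimate. I used the wrist value; the clearance around the cap is about 32 mm.

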